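Put the V-block back in its case and put the lid on

ROBOT

A 6-joint arm with a two-finger parallel gripper is mounted at the origin on the work surface. World frame = base frame: x ahead of the robot, y to its left, z up, the work surface at z = 0. Lengths are in m, angles in rad, forces in N, time in s.
With the tool pointing down it reaches from about 0.35 to 0.975 m from the base axis. Payload 4.9 kg.
Tool frame: the origin (TCP) lies midway between the tips of the shut fingers; the grasp point (between the pads) lies ctrl.grip_depth behind it (ctrl.grip_depth is the distance from the TCP to the grasp point, in m); y points along the fingers, z is the direction in which the jaws open and shut, and the axes are right-handed (so a half turn about y gives the same grasp; the last joint's range is limited). The gripper opens to 85 mm and grips with 20 to 120 N. Pads are 22 mm wide; open, the fingers measure 114 mm over their backs; the gripper's body (76 mm by 85 mm) begins 54 mm behind the grasp point. The pads swing forward as they close: fully open they stand 13 mm farther back than shut.
Start: joints at [-1.363, 0.053, 1.613, -0, 1.476, -0.119], TCP at [0.201, -0.592, 0.231] pointing down, gripper open.
Joint ranges: [-3.01, 3.01], [-1.01, 2.22], [0.06, 2.58], [-1.02, 4.17], [0.09, 2.62], [-3.14, 3.14]. Speed limits (rad/s): [2.57, 2.57, 3.14, 3.14, 3.14, 3.14].

INTERFACE

Orientations are given as a rotation vector (axis times angle).
In Python, from station import ctrl gives the robot as it stands.
- The arm moves only by the tool jog_arm, never from a script. Its argument "moves" is a list of rows, each a list of 6 numbers: the shift along the tool's x, y, z in mm, then the turn, a rotation vector about the tool's x, y, z in rad. In form: [[x, y, z, wx, wy, wz], ...]. A call has 1 to 12 rows; each row shifts and turns the commanded pose from where the row before left it, along the tool's axes as they then stand; what a row does not reach is not made up. A row lasts 1/10 s, in which the tool goes at most 50 mm and 8.59 degrees, less where a joint would pass 70% of its speed; a pose out of reach is approached as far as the arm can. A call is refused whole if a number of a shift passes 50 or a number of a turn 0.15, either way. A call with a gripper value outside its range is refused whole. "grip" is the finger opening in mm, from 0 to 85.4, set as the call begins (left out, the last holds). The fingers move at their own pace and stop on an object; "grip_force" is the grip in N (left out, the last holds). Time passes only in rows, so rows that do not move let the fingers close. It gives the time, the measured TCP pose, the force and the opening at its end, in the units of the state.
- ctrl.get_obs(): the state, without advancing time (a new reading comes with each control period).
- ctrl.get_image(name): name is "side" or "top"; returns the picture (384x512x3 uint8, red, green, blue); there is no depth.
- ctrl.camera_params(name): a dict with "fx", "fy", "cx", "cy" (pixels), "pose" (4x4, takes a point from camera to world coordinates). Camera axes: x right, y up, looking along -z (the intrinsics and any distortion apply to the point x, -y, -z); pixel columns grow to the right and rows downward; lengths in m; the calibration is good to about 2 mm. A picture is of the moment at which its call begins. camera_params takes no time and is no camera call.
- ctrl.finish_job(): hands the job in, once; it reports no verdict.
The state is a dict: "t": time; "q": joint angles; "dq": joint speeds; "effort": joint torques, N m; "tool_pos": TCP position; "tool_rot": TCP orientation; "contact_force": force on the tool from outside, world axes, zero at the start; "wrist_torque": the same for the moment, N m; "opening": finger opening in m.
Only numpy, scipy, OpenCV 4.12 (cv2) and the standard library are available. Lean on these libraries where they do the work, as an engineer would, in place of code of your own. Each camera call takes 0.05 s, during which the arm holds its last target. There are 200 camera calls.

TASK

Put the loose steel V-block back into the empty pocket of the wooden case, groove upwards and sitting flat on the pocket's floor, and let go of it. Then set the loose wooden lid on the case so that it sits level and fully down on the rim all round. Set both down rather than dropping them, and leave the hammer, the bottle and the tin where they are.

Things in the scene. Friction and masses are not known exactly. Their poses are not given: they have to be found in the camera images.
- vblock: Loose steel V-block, 36 mm wide (x), 60 mm long (y), 30 mm high, about 0.4 kg, standing on the bench, V groove (22 mm wide, 11 mm deep, along y) upwards. Origin: centre of its underside; z up. Grip it across its 36 mm width (flat side faces). A half turn about z makes no difference.
- case: Open wooden case fixed on the bench, outside 130 (x) x 176 (y) x 53 mm high, walls 7 mm. The board inside lies 30 mm below the rim and has two V-block pockets, each 41 (x) x 65 (y) mm, 10 mm deep, 2 mm chamfers: the one at y = +39 mm holds a fixed, identical V-block, the one at y = -39 mm is empty. Origin: centre of the underside; z up.
- empty_pocket (a point): Centre of the floor of the empty pocket, 13 mm above the bench; axes parallel to the case's, the pocket's long side along y. A seated V-block has its origin here and its top 20 mm above the board.
- case_rim (a point): Centre of the case's mouth at the height of the rim, 53 mm above the bench; axes parallel to the case's. The mouth is 116 mm (x) x 162 mm (y).
- lid: Loose wooden lid: board 130 (x) x 176 (y) x 7 mm, 0.25 kg. On top a central bar handle, 18 (x) x 80 (y) x 28 mm high; beneath, a round-edged frame, outline 110 x 156 mm, 7 mm deep, that fits inside the case walls with 3 mm to spare each side; it stands on it at the start. Origin: centre of the board's underside, which rests on the rim; z up. A half turn about z makes no difference.
- lid_grip (a point): Middle of the lid's handle, 23 mm above the lid's origin, 12 mm below the handle's top.
- hammer: Bystander: hammer about 260 mm long lying on the bench beyond the work. Origin about the middle of its length.
- bottle: Bystander: white plastic bottle with blue cap, 60 mm across, 160 mm high, standing beyond the work. Origin: centre of its underside.
- tin: Bystander: low round metal tin with a pale lid, 68 mm across, 50 mm high, standing beyond the work. Origin: centre of its underside.
Mind the look-alikes: they are no part of the job. Leave any pink or purple look-alike of the lid alone.

How it is judged:
By the outcome, as a careful person would: the job done as asked, in the order asked, and still so for the second after the job is handed in, with the robot touching nothing.
It also fails if it takes over 58 s, if anything falls off the work surface, if the arm or the gripper's body presses on something with over 40 N, if the wrist force passes 120 N, or if a joint passes its speed limit or range.

## Working session

There is one attempt and no reset: what is moved stays moved. The work goes in short steps, Python scripts to look and compute and a tool call to move; the robot and the scene stay as the last step left them, time stands still between calls to the robot, and variables do not carry over. Pictures are saved under pics/ and viewed, about 8 in all and at most 12, crops included, and the job is handed in when it is done.

Besides the shell and the picture viewer there is one more tool, called as a command line: name --pt "numbers of a row" for each row, then --argument value for the rest. jog_arm: Moves the arm, as the interface text tells. Its arguments: {"type":"object","properties":{"moves":{"type":"array","items":{"type":"array","items":{"type":"number"}}},"grip":{"type":"number"},"grip_force":{"type":"number"}},"required":["moves"]}

```bash
mkdir -p pics
python3 - <<'E'
from station import ctrl
import cv2,numpy as np
for n in("top","side"):
    cv2.imwrite(f"pics/{n}0.png",cv2.resize(ctrl.get_image(n)[:,:,::-1],(800,600),interpolation=cv2.INTER_CUBIC))
    p=ctrl.camera_params(n);print(n,{k:(np.round(v,4).tolist() if k=='pose' else v) for k,v in p.items()})
print(ctrl.grip_depth);print(ctrl.get_obs())
E
```

```text
top {'fx': 481.8504237959869, 'fy': 481.8504237959869, 'cx': 256.35047065402347, 'cy': 188.11403288680495, 'pose': [[-0.0204, 0.9894, -0.1436, 0.3434], [-0.9997, -0.0225, -0.0131, -0.0391], [-0.0162, 0.1432, 0.9896, 1.3679], [0.0, 0.0, 0.0, 1.0]]}
side {'fx': 350.0496246401193, 'fy': 350.0496246401193, 'cx': 259.2540029233263, 'cy': 191.13421376876977, 'pose': [[-0.8349, 0.2959, -0.4641, 0.1304], [-0.5502, -0.4703, 0.69, 0.5856], [-0.0141, 0.8314, 0.5555, 0.5477], [0.0, 0.0, 0.0, 1.0]]}
0.0187
{'t': 0.1, 'q': array([-1.36299408e+00,  5.32835805e-02,  1.61416882e+00, -1.02196665e-05,
        1.47601843e+00, -1.19030806e-01]), 'dq': array([-1.07195184e-03, -9.29644284e-04, -2.01678243e-03,  1.21268705e-03,
       -1.55179886e-05, -8.09860132e-05]), 'effort': array([ 1.27515568e-04, -3.94899738e+01, -3.71363139e+01, -1.80286415e-04,
        3.88847271e-03, -1.30332660e-05]), 'tool_pos': array([ 0.20051352, -0.59135618,  0.23018323]), 'tool_rot': array([-0.33722207,  2.04652168, -2.04263452]), 'contact_force': array([0.49940165, 0.48370591, 0.12573944]), 'wrist_torque': array([ 0.00448429,  0.00388249, -0.00730406]), 'opening': 0.08535218133630539}
```

View pics/top0.png

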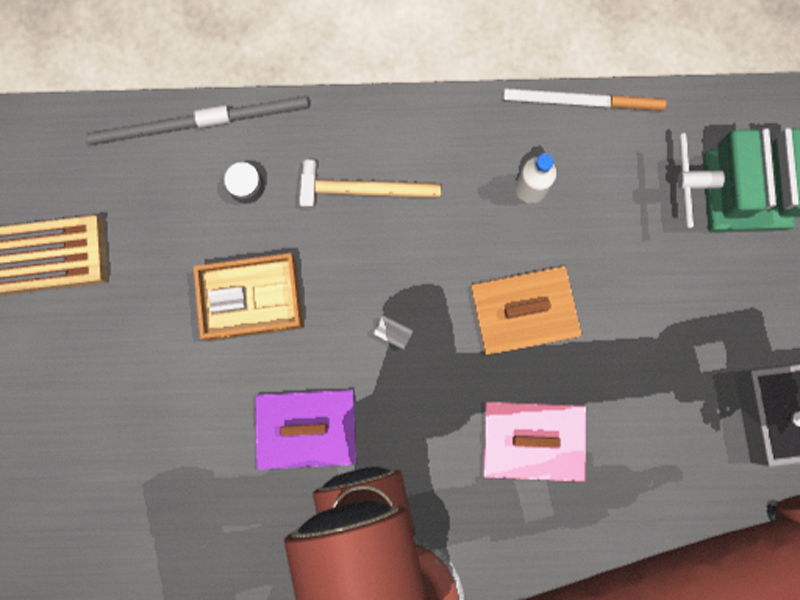

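View pics/side0.png

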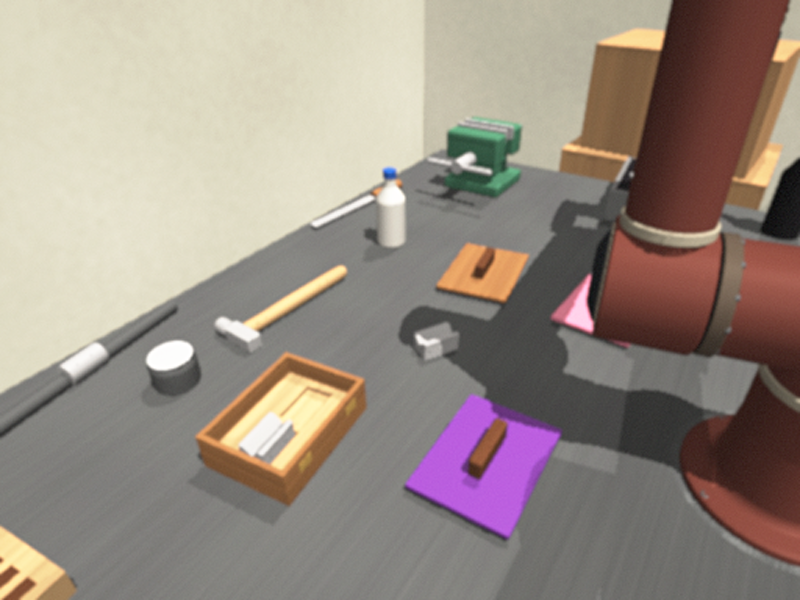

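The picture has three lid-shaped boards (800x600 top view): orange at (526,310), purple at (305,430) and pink at (535,442). The plain orange wooden one fits the description. The V-block is at (392,332), and the case is at (247,296) with its empty pocket at (270,296). I'll confirm these in one enlarged crop.

```bash
cat > h.py <<'E'
from station import ctrl
import cv2,numpy as np
from scipy.spatial.transform import Rotation as R
def ray(n,u,v,z):
    p=ctrl.camera_params(n);T=p['pose']
    d=T[:3,:3]@np.array([(u-p['cx'])/p['fx'],-(v-p['cy'])/p['fy'],-1]);o=T[:3,3]
    return o+d*(z-o[2])/d[2]
def proj(n,X):
    p=ctrl.camera_params(n);T=p['pose'];c=T[:3,:3].T@(np.array(X)-T[:3,3])
    return p['fx']*c[0]/-c[2]+p['cx'],p['fy']*-c[1]/-c[2]+p['cy']
def crop(im,x,y,w,h,s): return cv2.resize(im[y:y+h,x:x+w],None,fx=s,fy=s,interpolation=cv2.INTER_CUBIC)
def togo(pos,yaw):
    """tool-axes shift (mm) to world pos (TCP) and turn (rad) for tool down, jaws along yaw (world)"""
    o=ctrl.get_obs();r=R.from_rotvec(o['tool_rot']);z=np.array([np.cos(yaw),np.sin(yaw),0])
    if z@r.as_matrix()[:,2]<0:z=-z
    y=np.array([0,0,-1.]);t=R.from_matrix(np.c_[np.cross(y,z),y,z])
    print('t',o['t'],'pos',o['tool_pos'].round(4),'open',o['opening'],'F',o['contact_force'].round(1))
    print('shift world mm',((pos-o['tool_pos'])*1e3).round(1),'tool mm',(r.inv().apply(pos-o['tool_pos'])*1e3).round(1),'turn',(r.inv()*t).as_rotvec().round(4))
    print(r.as_matrix().round(3).tolist())
E
python3 - <<'E'
from h import *
im=ctrl.get_image("top")[:,:,::-1]
o=np.zeros((600,800,3),np.uint8)
o[:350,:400]=crop(im,120,156,80,70,5);o[:350,400:]=crop(im,298,164,80,70,5)
o[355:595,:320]=crop(im,232,198,40,30,8)
o[355:595,330:650]=crop(im,162,175,40,30,8)
cv2.imwrite("pics/c1.png",o)
E
```

```text
(no output)
```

View pics/c1.png

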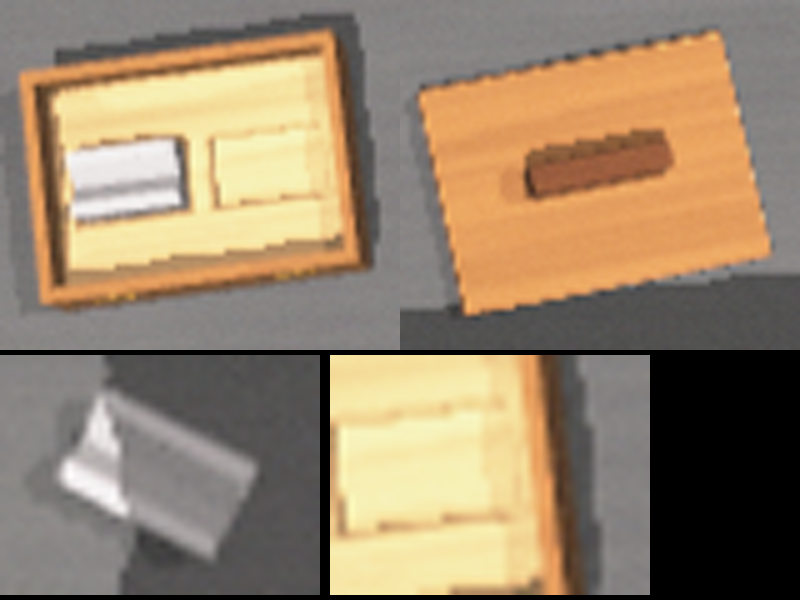

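```bash
cat > fit.py <<'E'
from h import *
from scipy.optimize import least_squares
def fit(n,pts,z,w,l,yaw0):
    W=np.array([ray(n,u,v,z)[:2] for u,v in pts]);c=W.mean(0)
    M=np.array([[w,l],[w,-l],[-w,-l],[-w,l]])/2  # TL,TR,BR,BL with image right=-y,up=+x
    f=lambda p:((M@np.array([[np.cos(p[2]),np.sin(p[2])],[-np.sin(p[2]),np.cos(p[2])]])+p[:2])-W).ravel()
    s=least_squares(f,[*c,yaw0]);print(s.x.round(4),'res mm',(s.fun*1e3).round(1));return s.x
E
python3 - <<'E'
from fit import *
g=lambda P,x0,y0,s,ox=0,oy=0:[((x-ox+.5)/s-.5+x0,(y-oy+.5)/s-.5+y0) for x,y in P]
c=fit("top",g([(20,73),(335,30),(370,267),(42,305)],120,156,5),.053,.130,.176,.1)
k,s=np.cos(c[2]),np.sin(c[2]);pk=c[:2]+np.array([[k,-s],[s,k]])@[0,-.039];print('pocket',pk)
l=fit("top",g([(420,90),(719,32),(772,257),(466,315)],298,164,5,400),.014,.130,.176,.1)
v=fit("top",g([(102,393),(258,466),(214,558),(60,474)],232,198,8,0,355),.030,.036,.060,-.4)
# pocket direct: floor-board opening corners
q=g([(212,138),(320,122),(328,195),(216,208)],120,156,5);print('pocket direct',np.mean([ray("top",*p,.023) for p in q],0))
togo(np.array([v[0],v[1],.2]),v[2])
print('side chk',[tuple(np.array(proj("side",[*p]))*1.5625) for p in ([v[0],v[1],.03],[c[0],c[1],.053],[l[0],l[1],.014])])
E
```

```text
[0.5373 0.2506 0.1127] res mm [-0.9 -1.7 -1.4 -0.7  2.5  4.  -0.3 -1.6]
pocket [0.54169618 0.21180819]
[ 0.506  -0.2466  0.1692] res mm [-0.3  1.1 -0.1 -1.4  0.6 -0.3 -0.2  0.6]
[ 0.4698 -0.0061 -0.4883] res mm [ 1.6 -1.1  0.3 -0.2  0.2  0.7 -2.1  0.6]
pocket direct [0.54201808 0.21330385 0.023     ]
t 0.15 pos [ 0.2005 -0.5914  0.2303] open 0.08560209213420832 F [-0.5 -0.  -0.7]
shift world mm [269.3 585.4 -30.3] tool mm [-442.9   31.2 -467.9] turn [ 0.0015 -0.7557 -0.0008]
[[-0.947, -0.0, 0.321], [-0.321, 0.002, -0.947], [-0.0, -1.0, -0.002]]
side chk [(np.float64(436.8632750948323), np.float64(331.79230197162804)), (np.float64(288.30447943781525), np.float64(403.5966803373823)), (np.float64(484.5981194293963), np.float64(267.8436970549366))]
```

jog_arm --pt "-24.6 1.7 -26 0 0 0" --pt "-24.6 1.7 -26 0 0 0" --pt "-24.6 1.7 -26 0 0 0" --pt "-24.6 1.7 -26 0 0 0" --pt "-24.6 1.7 -26 0 0 0" --pt "-24.6 1.7 -26 0 0 0" --pt "-24.6 1.7 -26 0 0 0" --pt "-24.6 1.7 -26 0 0 0" --pt "-24.6 1.7 -26 0 0 0" --pt "-24.6 1.7 -26 0 0 0" --pt "-24.6 1.7 -26 0 0 0" --pt "-24.6 1.7 -26 0 0 0" --grip 65

```text
t: 1.35
tool_pos: [0.3803, -0.2002, 0.2106]
tool_rot: [-0.337, 2.045, -2.045]
contact_force: [-0.0, -0.3, -0.2]
opening: 0.0652
```

jog_arm --pt "-24.6 1.7 -26 0 0 0" --pt "-24.6 1.7 -26 0 0 0" --pt "-24.6 1.7 -26 0 0 0" --pt "-24.6 1.7 -26 0 0 0" --pt "-24.6 1.7 -26 0 0 0" --pt "-24.6 1.7 -26 0 0 0" --pt "0 0 0 0 -0.126 0" --pt "0 0 0 0 -0.126 0" --pt "0 0 0 0 -0.126 0" --pt "0 0 0 0 -0.126 0" --pt "0 0 0 0 -0.126 0" --pt "0 0 0 0 -0.126 0"

```text
t: 2.55
tool_pos: [0.4695, -0.0065, 0.2003]
tool_rot: [-0.941, 1.556, -1.555]
contact_force: [0.1, 0.3, 0.1]
opening: 0.065
```

Run:
```python
from fit import *
togo(np.array([.4698,-.0061,.1]),-.4883)
cv2.imwrite("pics/s2.png",np.hstack([crop(ctrl.get_image("side")[:,:,::-1],225,170,100,100,4),crop(ctrl.get_image("top")[:,:,::-1],200,160,100,100,4)]))
```

```text
t 2.55 pos [ 0.4695 -0.0065  0.2003] open 0.06499307125564516 F [0.1 0.3 0.1]
shift world mm [   0.3    0.4 -100.3] tool mm [ -0.5 100.3   0.2] turn [0.0006 0.0056 0.0002]
[[-0.464, -0.001, 0.886], [-0.886, 0.0, -0.464], [0.0, -1.0, -0.001]]
```

View pics/s2.png

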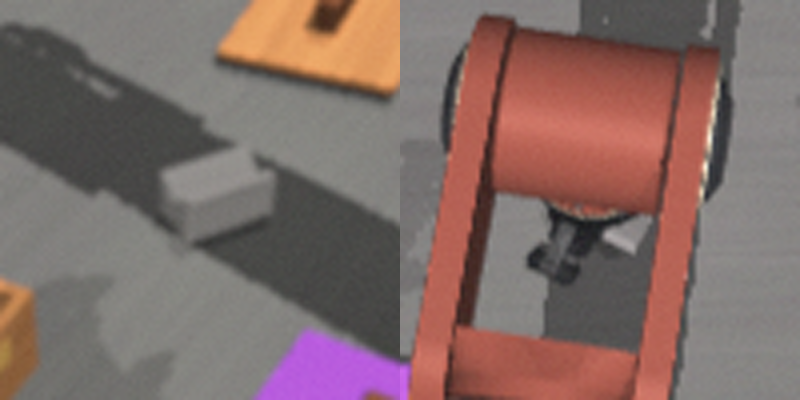

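The side view shows the V-block clear of the gripper. Its lower edge runs from (190,243) to (272,207) and its near top edge from (190,208) to (275,173). I'll compare these with the model projection.

Run:
```python
from fit import *
x,y,a=.4698,-.0061,-.4883
for z in(0,.03):
  for i,j in((1,1),(1,-1),(-1,-1),(-1,1)):
    X=[x+i*.018*np.cos(a)-j*.03*np.sin(a),y+i*.018*np.sin(a)+j*.03*np.cos(a),z]
    u,v=proj("side",X);print(z,i,j,round((u-225)*4),round((v-170)*4))
```

```text
0 1 1 161 207
0 1 -1 243 178
0 -1 -1 274 209
0 -1 1 191 240
0.03 1 1 161 169
0.03 1 -1 244 140
0.03 -1 -1 276 170
0.03 -1 1 191 201
```

The projection agrees to about 1 mm, so I'll descend and grip.

jog_arm --pt "0 25 0 0 0 0" --pt "0 25 0 0 0 0" --pt "0 25 0 0 0 0" --pt "0 25 0 0 0 0" --pt "0 25 0 0 0 0" --pt "0 20 0 0 0 0" --pt "0 15 0 0 0 0" --pt "0 12 0 0 0 0" --pt "0 10 0 0 0 0" --pt "0 6 0 0 0 0" --pt "0 0 0 0 0 0"

```text
t: 3.75
tool_pos: [0.4693, -0.0065, 0.0121]
tool_rot: [-0.938, 1.56, -1.559]
contact_force: [-1.1, -0.8, 0.2]
opening: 0.0652
```

jog_arm --pt "0 0 0 0 0 0" --pt "0 0 0 0 0 0" --pt "0 0 0 0 0 0" --pt "0 0 0 0 0 0" --pt "0 0 0 0 0 0" --pt "0 0 0 0 0 0" --pt "0 0 0 0 0 0" --pt "0 0 0 0 0 0" --grip 25 --grip_force 50

```text
t: 4.55
tool_pos: [0.4705, -0.0066, 0.0137]
tool_rot: [-0.936, 1.558, -1.559]
contact_force: [-2.1, 1.6, 6.0]
opening: 0.0346
```

jog_arm --pt "0 -5 0 0 0 0" --pt "0 -10 0 0 0 0" --pt "0 -20 0 0 0 0" --pt "0 -25 0 0 0 0" --pt "0 -25 0 0 0 0" --pt "0 -25 0 0 0 0" --pt "0 -20 0 0 0 0" --pt "0 0 0 0 0 0"

```text
t: 5.35
tool_pos: [0.4717, -0.0069, 0.146]
tool_rot: [-0.932, 1.554, -1.562]
contact_force: [1.5, -0.3, -4.2]
opening: 0.0346
```

Run:
```python
from fit import *
togo(np.array([.542,.2125,.14]),.1127)
cv2.imwrite("pics/s3.png",crop(ctrl.get_image("side")[:,:,::-1],120,110,200,150,4))
```

```text
t 5.35 pos [ 0.4717 -0.0069  0.146 ] open 0.03458331794477789 F [ 1.5 -0.3 -4.2]
shift world mm [ 70.3 219.4  -6. ] tool mm [-226.7    6.2  -40.7] turn [-0.0067 -0.6007 -0.    ]
[[-0.469, 0.006, 0.883], [-0.883, -0.001, -0.469], [-0.002, -1.0, 0.006]]
```

View pics/s3.png

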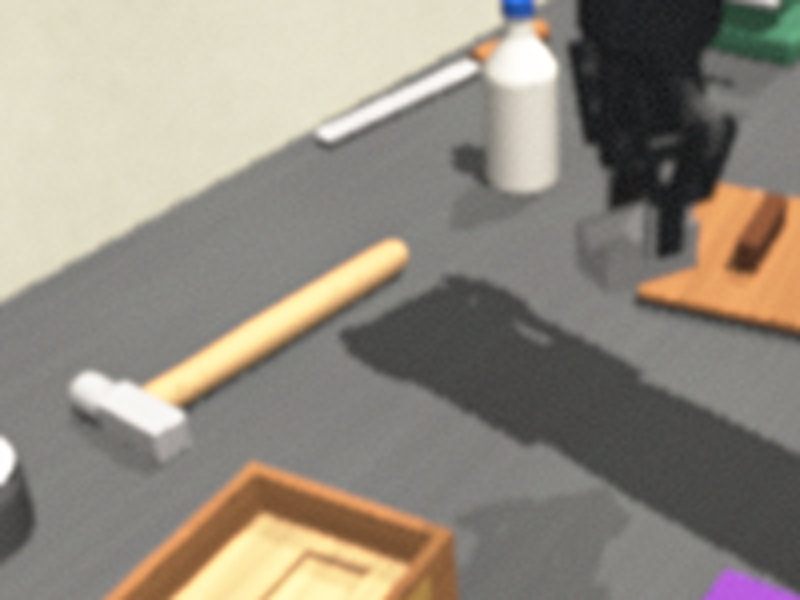

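The block is held (about 4 N load, opening 34.6 mm). I'll take one finer look at the case from both cameras before placing it.

Run:
```python
from fit import *
s=crop(ctrl.get_image("side")[:,:,::-1],125,224,110,100,4);t=crop(ctrl.get_image("top")[:,:,::-1],160,170,36,40,10)
cv2.imwrite("pics/c4.png",np.hstack([s,t]))
a=.1127;k,q=np.cos(a),np.sin(a)
for i,j in((1,1),(1,-1),(-1,-1),(-1,1)):
  for (cx,cy,w,l,z) in((.5373,.2506,.065,.088,.053),(.5418,.2118,.0205,.0325,.023)):
    X=[cx+k*i*w-q*j*l,cy+q*i*w+k*j*l,z];u,v=proj("side",X);m,n=proj("top",X)
    print(i,j,z,'side',round((u-125+.5)*4),round((v-224+.5)*4),'top',round((m-160+.5)*10)+440,round((n-170+.5)*10))
```

```text
1 1 0.053 side 13 216 top 87 10
1 1 0.023 side 223 161 top 463 137
1 -1 0.053 side 242 2 top 713 -74
1 -1 0.023 side 296 84 top 690 107
-1 -1 0.053 side 443 71 top 766 386
-1 -1 0.023 side 359 106 top 706 249
-1 1 0.053 side 237 317 top 131 472
-1 1 0.023 side 288 187 top 478 280
```

View pics/c4.png

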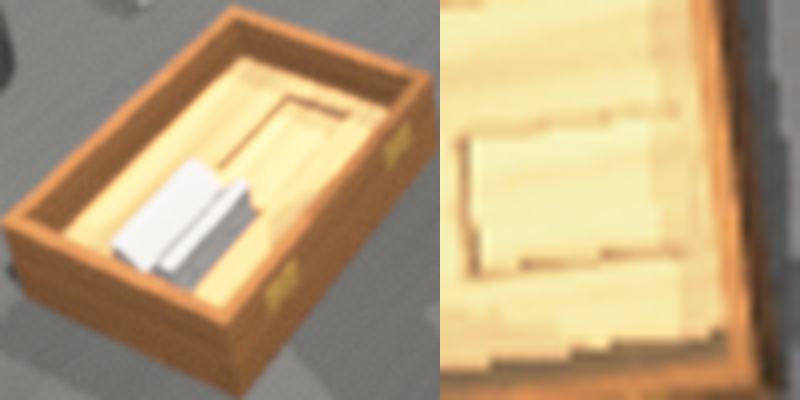

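jog_arm --pt "-10 0 -2 0 0 0" --pt "-24 0 -4 0 0 0" --pt "-28 0 -5 0 0 0" --pt "-28 0 -5 0 0 0" --pt "-28 0 -5 0 0 0" --pt "-28 0 -5 0 0 0" --pt "-28 0 -5 0 0 0" --pt "-26 0 -5 0 0 0" --pt "-18 0 -3 0 0 0" --pt "-9 0 -2 0 0 0"

```text
t: 6.5
tool_pos: [0.5396, 0.2148, 0.1413]
tool_rot: [-0.941, 1.559, -1.558]
contact_force: [0.7, 0.2, -4.7]
opening: 0.0348
```

jog_arm --pt "0 0 0 0 -0.06 0" --pt "0 0 0 0 -0.1 0" --pt "0 0 0 0 -0.1 0" --pt "0 0 0 0 -0.1 0" --pt "0 0 0 0 -0.1 0" --pt "0 0 0 0 -0.08 0" --pt "0 0 0 0 -0.06 0" --pt "0 0 0 0 0 0" --pt "0 0 0 0 0 0"

```text
t: 7.4
tool_pos: [0.5397, 0.2128, 0.1422]
tool_rot: [-1.26, 1.128, -1.127]
contact_force: [-0.5, -0.5, -5.5]
opening: 0.0348
```

Run:
```python
from fit import *
togo(np.array([.542,.2125,.065]),.1127)
```

```text
t 7.4 pos [0.5397 0.2128 0.1422] open 0.03478800114919295 F [-0.5 -0.5 -5.5]
shift world mm [  2.3  -0.3 -77.2] tool mm [ 0.5 77.2  2.3] turn [ 0.0009 -0.0024  0.0003]
[[0.11, -0.001, 0.994], [-0.994, -0.0, 0.11], [0.0, -1.0, -0.001]]
```

jog_arm --pt "0.5 15 2.3 0 0 0" --pt "0 20 0 0 0 0" --pt "0 18 0 0 0 0" --pt "0 13 0 0 0 0" --pt "0 8 0 0 0 0" --pt "0 6 0 0 0 0" --pt "0 6 0 0 0 0" --pt "0 6 0 0 0 0" --pt "0 4 0 0 0 0" --pt "0 2 0 0 0 0" --pt "0 0 0 0 0 0" --pt "0 0 0 0 0 0"

```text
t: 8.6
tool_pos: [0.5426, 0.213, 0.045]
tool_rot: [-1.26, 1.126, -1.127]
contact_force: [0.3, -1.0, -4.8]
opening: 0.0345
```

Run:
```python
from fit import *
togo(np.array([.542,.2125,.0265]),.1127)
s=crop(ctrl.get_image("side")[:,:,::-1],145,214,80,75,5);t=crop(ctrl.get_image("top")[:,:,::-1],120,150,80,75,5)
cv2.imwrite("pics/c5.png",np.hstack([s,t]))
k,q=np.cos(.1127),np.sin(.1127)
for i,j in((1,1),(1,-1),(-1,-1),(-1,1)):
  for (cx,cy,w,l,z) in((.542,.2125,.018,.030,.0405),(.542,.2125,.018,.030,.0705)):
    X=[cx+k*i*w-q*j*l,cy+q*i*w+k*j*l,z];u,v=proj("side",X)
    print(i,j,z,'side',round((u-145+.5)*5),round((v-214+.5)*5))
```

```text
t 8.6 pos [0.5426 0.213  0.045 ] open 0.03451731290904761 F [ 0.3 -1.  -4.8]
shift world mm [ -0.6  -0.5 -18.5] tool mm [ 0.5 18.5 -0.6] turn [-0.0006 -0.0007 -0.0001]
[[0.112, 0.001, 0.994], [-0.994, 0.0, 0.112], [-0.0, -1.0, 0.001]]
1 1 0.0405 side 180 219
1 1 0.0705 side 170 164
1 -1 0.0405 side 266 130
1 -1 0.0705 side 258 77
-1 -1 0.0405 side 335 155
-1 -1 0.0705 side 329 101
-1 1 0.0405 side 253 247
-1 1 0.0705 side 244 192
```

View pics/c5.png

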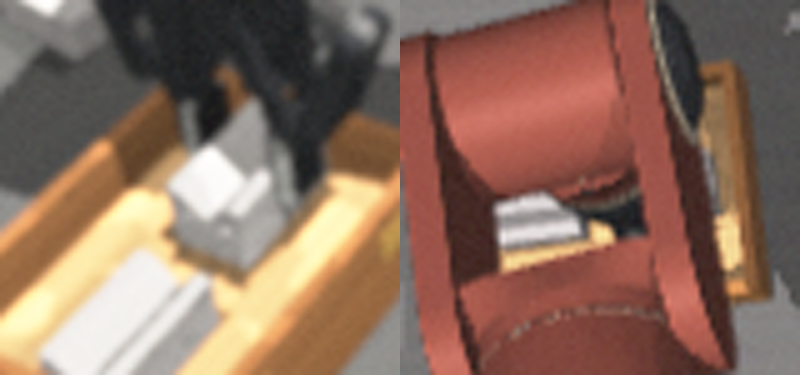

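The side view shows the held block's near end with its bottom corners at (180,240) and (245,270). With the camera's offset, (176,241) and (249,269) are predicted, so it is aligned. Now I'll lower it slowly.

jog_arm --pt "0.3 3 -0.4 0 0 0" --pt "0 3 0 0 0 0" --pt "0 2 0 0 0 0" --pt "0 2 0 0 0 0" --pt "0 1.5 0 0 0 0" --pt "0 1.5 0 0 0 0" --pt "0 1.5 0 0 0 0" --pt "0 1 0 0 0 0" --pt "0 1 0 0 0 0" --pt "0 0 0 0 0 0" --pt "0 0 0 0 0 0"

```text
t: 9.8
tool_pos: [0.542, 0.2126, 0.0282]
tool_rot: [-1.26, 1.126, -1.126]
contact_force: [0.5, -0.4, -6.2]
opening: 0.0348
```

jog_arm --pt "0 0.5 0 0 0 0" --pt "0 0.5 0 0 0 0" --pt "0 0 0 0 0 0" --pt "0 0 0 0 0 0"

```text
t: 10.2
tool_pos: [0.5419, 0.2126, 0.0272]
tool_rot: [-1.26, 1.126, -1.126]
contact_force: [-0.9, -0.2, -5.7]
opening: 0.0349
```

jog_arm --pt "0 0.4 0 0 0 0" --pt "0 0.4 0 0 0 0" --pt "0 0 0 0 0 0" --pt "0 0 0 0 0 0"

```text
t: 10.6
tool_pos: [0.5421, 0.2126, 0.0268]
tool_rot: [-1.26, 1.126, -1.126]
contact_force: [-0.7, 0.8, -1.5]
opening: 0.0353
```

jog_arm --pt "0 0.4 0 0 0 0" --pt "0 0.4 0 0 0 0" --pt "0 0 0 0 0 0" --pt "0 0 0 0 0 0"

```text
t: 11.0
tool_pos: [0.5421, 0.2126, 0.0267]
tool_rot: [-1.261, 1.126, -1.126]
contact_force: [-5.2, -2.3, 6.0]
opening: 0.0347
```

It made contact at z=0.0267, exactly as predicted for seated. Releasing now.

jog_arm --pt "0 0 0 0 0 0" --pt "0 0 0 0 0 0" --pt "0 0 0 0 0 0" --pt "0 0 0 0 0 0" --pt "0 0 0 0 0 0" --grip 52

```text
t: 11.5
tool_pos: [0.5421, 0.2127, 0.0256]
tool_rot: [-1.26, 1.126, -1.126]
contact_force: [0.1, -0.4, -0.4]
opening: 0.0519
```

jog_arm --pt "0 -8 0 0 0 0" --pt "0 -15 0 0 0 0" --pt "0 -20 0 0 0 0" --pt "0 -25 0 0 0 0" --pt "0 -25 0 0 0 0" --pt "0 -25 0 0 0 0" --pt "0 -20 0 0 0 0" --pt "0 -10 0 0 0 0" --pt "0 0 0 0 0 0"

```text
t: 12.4
tool_pos: [0.5433, 0.213, 0.1766]
tool_rot: [-1.256, 1.123, -1.128]
contact_force: [0.8, -0.0, 0.0]
opening: 0.0517
```

Run:
```python
from fit import *
togo(np.array([.506,-.2466,.175]),.1692)
```

```text
t 12.4 pos [0.5433 0.213  0.1766] open 0.05167370683337141 F [ 0.8 -0.   0. ]
shift world mm [ -37.3 -459.6   -1.6] tool mm [452.5   0.9 -88.4] turn [-0.0048 -0.0572 -0.0005]
[[0.112, 0.005, 0.994], [-0.994, 0.001, 0.112], [-0.001, -1.0, 0.005]]
```

jog_arm --pt "15 0 -3 0 0 0" --pt "28 0 -5.5 0 0 0" --pt "30 0 -6 0 0 0" --pt "30 0 -6 0 0 0" --pt "30 0 -6 0 0 0" --pt "30 0 -6 0 0 0" --pt "30 0 -6 0 0 0" --pt "30 0 -6 0 0 0" --pt "30 0 -6 0 0 0" --pt "30 0 -6 0 0 0" --pt "30 0 -6 0 0 0" --pt "30 0 -6 0 0 0"

```text
t: 13.6
tool_pos: [0.5103, -0.1375, 0.1716]
tool_rot: [-1.261, 1.13, -1.124]
contact_force: [-0.4, -0.9, -0.5]
opening: 0.0518
```

jog_arm --pt "30 0 -6 0 0 0" --pt "30 0 -5 0 0 0" --pt "25 0 -5 0 0 0" --pt "16 0 -3 0 0 0" --pt "8 0 -1 0 0 0" --pt "0 0 0 0 -0.03 0" --pt "0 0 0 0 -0.027 0" --pt "0 0 0 0 0 0" --pt "0 0 0 0 0 0"

```text
t: 14.5
tool_pos: [0.5047, -0.2456, 0.1737]
tool_rot: [-1.285, 1.083, -1.083]
contact_force: [0.1, 0.2, 0.9]
opening: 0.0519
```

Run:
```python
from fit import *
togo(np.array([.506,-.2466,.019]),.1692)
s=crop(ctrl.get_image("side")[:,:,::-1],270,120,80,80,5);t=crop(ctrl.get_image("top")[:,:,::-1],120,155,80,80,5)
cv2.imwrite("pics/c6.png",np.hstack([s,t]))
k,q=np.cos(.1692),np.sin(.1692)
for i,j in((1,1),(1,-1),(-1,-1),(-1,1)):
  for (w,l,z) in((.065,.088,.014),(.009,.04,.042)):
    X=[.506+k*i*w-q*j*l,-.2466+q*i*w+k*j*l,z];u,v=proj("side",X)
    print(i,j,z,'side',round((u-270+.5)*5),round((v-120+.5)*5))
```

```text
t 14.5 pos [ 0.5047 -0.2456  0.1737] open 0.05188929090623519 F [0.1 0.2 0.9]
shift world mm [   1.3   -1.  -154.7] tool mm [  1.2 154.7   1.1] turn [-0.0001  0.0011 -0.0001]
[[0.17, 0.0, 0.986], [-0.986, 0.0, 0.17], [-0.0, -1.0, 0.0]]
1 1 0.014 side 49 310
1 1 0.042 side 171 247
1 -1 0.014 side 146 176
1 -1 0.042 side 211 186
-1 -1 0.014 side 345 213
-1 -1 0.042 side 240 191
-1 1 0.014 side 271 358
-1 1 0.042 side 201 253
```

View pics/c6.png

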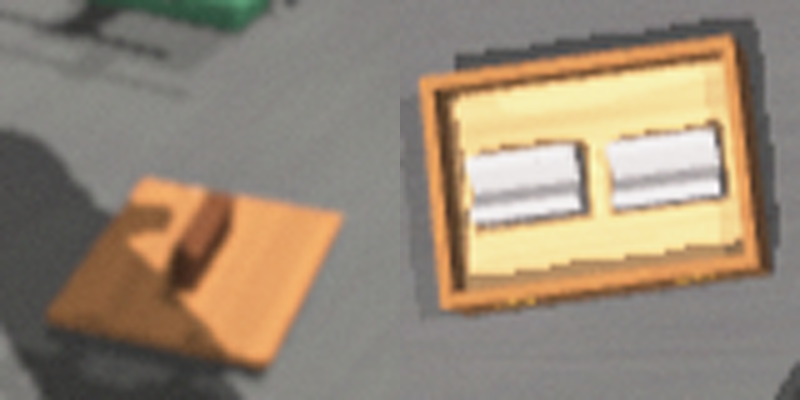

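The top crop shows the block lying parallel to and level-looking with the fixed one, in its pocket at (665,168). The side crop has the lid corners at (46,318), (143,182), (345,213) and (267,365), within the calibration offset of the prediction. Now to grip the lid handle.

jog_arm --pt "1.2 20 1.1 0 0 0" --pt "0 25 0 0 0 0" --pt "0 25 0 0 0 0" --pt "0 25 0 0 0 0" --pt "0 20 0 0 0 0" --pt "0 15 0 0 0 0" --pt "0 12 0 0 0 0" --pt "0 8 0 0 0 0" --pt "0 4.7 0 0 0 0" --pt "0 0 0 0 0 0"

```text
t: 15.6
tool_pos: [0.5058, -0.2474, 0.0187]
tool_rot: [-1.284, 1.084, -1.084]
contact_force: [-0.6, 0.5, 0.6]
opening: 0.0519
```

jog_arm --pt "0 0 0 0 0 0" --pt "0 0 0 0 0 0" --pt "0 0 0 0 0 0" --pt "0 0 0 0 0 0" --pt "0 0 0 0 0 0" --pt "0 0 0 0 0 0" --pt "0 0 0 0 0 0" --pt "0 0 0 0 0 0" --pt "0 0 0 0 0 0" --grip 8 --grip_force 50

```text
t: 16.5
tool_pos: [0.5066, -0.248, 0.02]
tool_rot: [-1.284, 1.082, -1.085]
contact_force: [-0.4, 1.2, 4.5]
opening: 0.0171
```

jog_arm --pt "0 -4 0 0 0 0" --pt "0 -8 0 0 0 0" --pt "0 -15 0 0 0 0" --pt "0 -20 0 0 0 0" --pt "0 -25 0 0 0 0" --pt "0 -25 0 0 0 0" --pt "0 -25 0 0 0 0" --pt "0 -20 0 0 0 0" --pt "0 -10 0 0 0 0" --pt "0 0 0 0 0 0"

```text
t: 17.5
tool_pos: [0.5067, -0.248, 0.1733]
tool_rot: [-1.284, 1.08, -1.087]
contact_force: [0.2, -0.2, -1.9]
opening: 0.0167
```

Run:
```python
from fit import *
togo(np.array([.5377,.2513,.17]),.1127)
```

```text
t 17.5 pos [ 0.5067 -0.248   0.1733] open 0.01673782969615523 F [ 0.2 -0.2 -1.9]
shift world mm [ 31.  499.3  -3.3] tool mm [-487.     2.3  114.6] turn [-0.0029  0.0563  0.0026]
[[0.168, 0.003, 0.986], [-0.986, -0.002, 0.168], [0.003, -1.0, 0.003]]
```

jog_arm --pt "-10 0 2.5 0 0 0" --pt "-22 0 5 0 0 0" --pt "-28 0 6.5 0 0 0" --pt "-28 0 6.5 0 0 0" --pt "-28 0 6.5 0 0 0" --pt "-28 0 6.5 0 0 0" --pt "-28 0 6.5 0 0 0" --pt "-28 0 6.5 0 0 0" --pt "-28 0 6.5 0 0 0" --pt "-28 0 6.5 0 0 0" --pt "-28 0 6.5 0 0 0" --pt "-28 0 6.5 0 0 0"

```text
t: 18.7
tool_pos: [0.5232, 0.0741, 0.1688]
tool_rot: [-1.287, 1.086, -1.081]
contact_force: [0.0, -0.5, -1.9]
opening: 0.0172
```

jog_arm --pt "-28 0 6.5 0 0 0" --pt "-28 0 6.5 0 0 0" --pt "-28 0 6.5 0 0 0" --pt "-28 0 6.5 0 0 0" --pt "-25 0 6 0 0 0" --pt "-18 0 4 0 0 0" --pt "-10 0 2.5 0 0 0" --pt "-5 0 1.5 0 0.02 0" --pt "0 0 0 0 0.02 0" --pt "0 0 0 0 0.016 0" --pt "0 0 0 0 0 0" --pt "0 0 0 0 0 0"

```text
t: 19.9
tool_pos: [0.5358, 0.246, 0.171]
tool_rot: [-1.26, 1.126, -1.126]
contact_force: [0.0, 0.1, -2.2]
opening: 0.0172
```

Run:
```python
from fit import *
togo(np.array([.5377,.250,.085]),.1127)
```

```text
t 19.9 pos [0.5358 0.246  0.171 ] open 0.01723247123789991 F [ 0.   0.1 -2.2]
shift world mm [  1.9   4.  -86. ] tool mm [-3.8 86.   2.4] turn [-0.0001 -0.0007  0.0001]
[[0.112, 0.0, 0.994], [-0.994, -0.0, 0.112], [0.0, -1.0, 0.0]]
```

jog_arm --pt "-1.8 10 1 0 0 0" --pt "-2 16 1.4 0 0 0" --pt "0 18 0 0 0 0" --pt "0 16 0 0 0 0" --pt "0 12 0 0 0 0" --pt "0 8 0 0 0 0" --pt "0 4 0 0 0 0" --pt "0 2 0 0 0 0" --pt "0 0 0 0 0 0" --pt "0 0 0 0 0 0"

```text
t: 20.9
tool_pos: [0.5382, 0.2509, 0.0858]
tool_rot: [-1.259, 1.125, -1.126]
contact_force: [-0.1, -0.0, -1.7]
opening: 0.0173
```

Run:
```python
from fit import *
togo(np.array([.5377,.250,.066]),.1127)
cv2.imwrite("pics/c7.png",crop(ctrl.get_image("side")[:,:,::-1],120,205,125,118,5))
k,q=np.cos(.1127),np.sin(.1127)
for i,j in((1,1),(1,-1),(-1,-1),(-1,1)):
  for z in(.0,.053,.072,.079):
    X=[.5377+k*i*.065-q*j*.088,.2513+q*i*.065+k*j*.088,z];u,v=proj("side",X)
    print(i,j,z,'side',round((u-120+.5)*5),round((v-205+.5)*5))
```

```text
t 20.9 pos [0.5382 0.2509 0.0858] open 0.01725501081115201 F [-0.1 -0.  -1.7]
shift world mm [ -0.5  -0.9 -19.8] tool mm [ 0.8 19.8 -0.6] turn [-0.0015  0.0003 -0.0003]
[[0.113, 0.002, 0.994], [-0.994, 0.0, 0.113], [-0.0, -1.0, 0.002]]
1 1 0.0 side 69 460
1 1 0.053 side 39 366
1 1 0.072 side 27 330
1 1 0.079 side 23 317
1 -1 0.0 side 341 187
1 -1 0.053 side 326 98
1 -1 0.072 side 320 64
1 -1 0.079 side 318 52
-1 -1 0.0 side 583 275
-1 -1 0.053 side 577 184
-1 -1 0.072 side 574 149
-1 -1 0.079 side 573 136
-1 1 0.0 side 339 588
-1 1 0.053 side 320 493
-1 1 0.072 side 312 456
-1 1 0.079 side 309 442
```

View pics/c7.png

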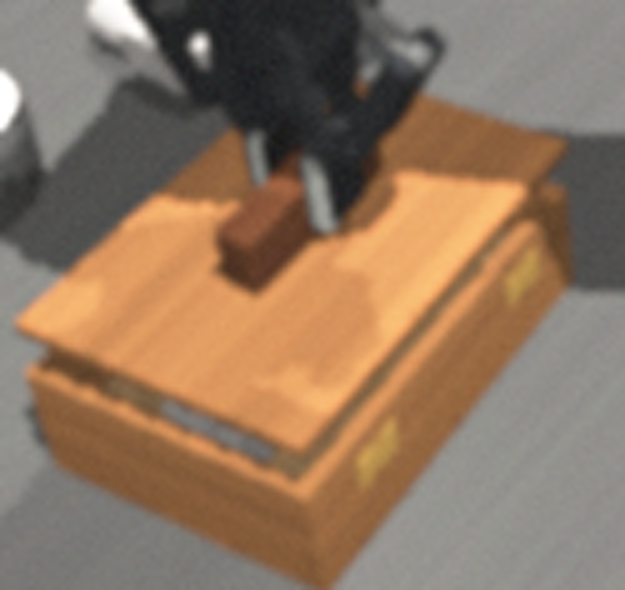

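The lid is level over the case. Its top corners are at (18,322), (305,448) and (570,145), and the rim corners are at (32,372), (308,495) and (565,190). The remaining offset is about 1 mm, within the 3 mm clearance. Lowering slowly with a +0.5 mm x correction.

jog_arm --pt "0 3 0.5 0 0 0" --pt "0 3 0 0 0 0" --pt "0 2 0 0 0 0" --pt "0 2 0 0 0 0" --pt "0 1.5 0 0 0 0" --pt "0 1.5 0 0 0 0" --pt "0 1 0 0 0 0" --pt "0 0 0 0 0 0" --pt "0 0 0 0 0 0"

```text
t: 21.85
tool_pos: [0.5381, 0.2507, 0.071]
tool_rot: [-1.26, 1.126, -1.126]
contact_force: [-0.2, 0.3, -1.3]
opening: 0.0169
```

jog_arm --pt "0 1 0 0 0 0" --pt "0 1 0 0 0 0" --pt "0 1 0 0 0 0" --pt "0 0 0 0 0 0" --pt "0 0 0 0 0 0"

```text
t: 22.35
tool_pos: [0.5381, 0.2507, 0.0678]
tool_rot: [-1.261, 1.126, -1.126]
contact_force: [-0.8, -0.1, -1.7]
opening: 0.0172
```

jog_arm --pt "0 0.5 0 0 0 0" --pt "0 0.5 0 0 0 0" --pt "0 0.5 0 0 0 0" --pt "0 0 0 0 0 0" --pt "0 0 0 0 0 0"

```text
t: 22.85
tool_pos: [0.5381, 0.2507, 0.0664]
tool_rot: [-1.261, 1.126, -1.126]
contact_force: [0.4, -0.1, -1.4]
opening: 0.0173
```

jog_arm --pt "0 0.4 0 0 0 0" --pt "0 0.4 0 0 0 0" --pt "0 0 0 0 0 0" --pt "0 0 0 0 0 0"

```text
t: 23.25
tool_pos: [0.5382, 0.2507, 0.0661]
tool_rot: [-1.26, 1.125, -1.126]
contact_force: [-1.2, -1.7, 2.5]
opening: 0.0171
```

Contact came at z=0.0661, with 0.066 expected for fully down. I'll release and retreat.

jog_arm --pt "0 0.3 0 0 0 0" --pt "0 0 0 0 0 0" --pt "0 0 0 0 0 0"

```text
t: 23.55
tool_pos: [0.5382, 0.2508, 0.066]
tool_rot: [-1.261, 1.125, -1.126]
contact_force: [-3.8, -0.8, 4.8]
opening: 0.017
```

jog_arm --pt "0 0 0 0 0 0" --pt "0 0 0 0 0 0" --pt "0 0 0 0 0 0" --pt "0 0 0 0 0 0" --pt "0 0 0 0 0 0" --pt "0 0 0 0 0 0" --grip 50

```text
t: 24.15
tool_pos: [0.5381, 0.2507, 0.0652]
tool_rot: [-1.261, 1.126, -1.126]
contact_force: [-0.5, 0.5, -0.0]
opening: 0.05
```

jog_arm --pt "0 -5 0 0 0 0" --pt "0 -10 0 0 0 0" --pt "0 -20 0 0 0 0" --pt "0 -25 0 0 0 0" --pt "0 -25 0 0 0 0" --pt "0 -25 0 0 0 0" --pt "25 -10 0 0 0 0" --pt "30 0 0 0 0 0" --pt "30 0 0 0 0 0" --pt "30 0 0 0 0 0" --pt "30 0 0 0 0 0" --pt "30 0 0 0 0 0"

```text
t: 25.35
tool_pos: [0.5581, 0.0757, 0.1866]
tool_rot: [-1.259, 1.124, -1.126]
contact_force: [-0.2, 0.3, -0.3]
opening: 0.0501
```

jog_arm --pt "30 0 0 0 0 0" --pt "30 0 0 0 0 0" --pt "25 0 0 0 0 0" --pt "10 0 0 0 0 0" --pt "0 0 0 0 0 0"

```text
t: 25.85
tool_pos: [0.5688, -0.0184, 0.1861]
tool_rot: [-1.259, 1.126, -1.127]
contact_force: [-0.4, -0.0, 0.1]
opening: 0.0499
```

Run:
```python
from fit import *
s=crop(ctrl.get_image("side")[:,:,::-1],120,205,125,118,5)[:,:450];s=crop(ctrl.get_image("side")[:,:,::-1],122,215,115,110,4);t=crop(ctrl.get_image("top")[:,:,::-1],117,152,85,110,4)
cv2.imwrite("pics/c8.png",np.hstack([s,t]))
```

```text
(no output)
```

View pics/c8.png

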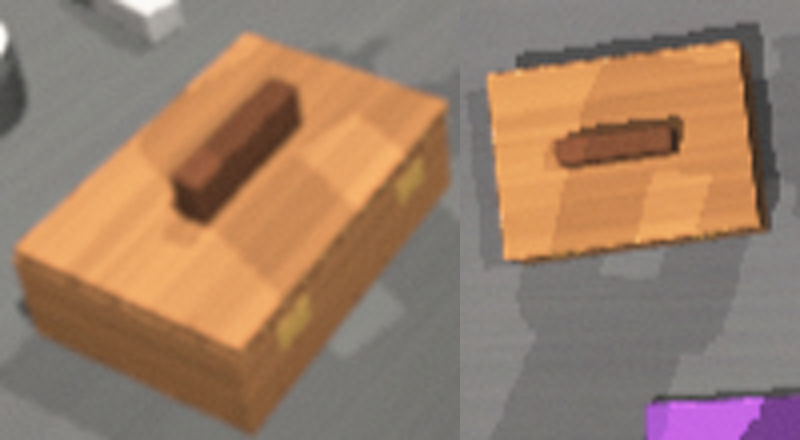

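The lid is flush with the case all round in both views: side corners (15,245), (250,348), (445,105), no gap visible. The hammer, the tin and the purple look-alike appear undisturbed at the picture's edges. Handing in.

```bash
python3 -c "
from station import ctrl
print(ctrl.get_obs()['t'],ctrl.finish_job())"
```

```text
the job is handed in; nothing more can be done
26.0 None
```

The V-block is back in the empty pocket, groove up, and the plain wooden lid is on the case. I handed the job in at 26.0 s, with the gripper open and clear of everything.

- **V-block:** I lowered it until it touched the pocket floor. Contact came at the tool height calculated for fully seated (26.7 mm) with about 6 N of force. From above, it lay parallel to the fixed block in its pocket.
- **Lid:** It made contact at 66.1 mm, against 66 mm expected for fully down, with about 5 N. The last side and top pictures show it flush with the case all round, with no visible gap or tilt.
- **Disagreement:** The two cameras differed by about 1–2 mm on where the case is. That was within the 3 mm clearance, so I split the difference.
- **Other objects:** I never moved near the hammer, bottle, tin or the pink and purple lids. The last crops only showed parts of the hammer, tin and purple lid, so I did not check the bottle and pink lid again at the end.

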